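# Feed the dowel through the guide tube

## Robot

A 6-joint arm with a two-finger parallel gripper is mounted at the origin on the work surface. World frame = base frame: x ahead of the robot, y to its left, z up, the work surface at z = 0. Lengths are in m, angles in rad, forces in N, time in s.
With the tool pointing down it reaches from about 0.3 to 0.825 m from the base axis. Payload 5.4 kg.
Tool frame: the origin (TCP) lies midway between the tips of the shut fingers; the grasp point (between the pads) lies 19 mm behind it (r.grip_point_offset is the distance from the TCP to the grasp point, in m); y points along the fingers, x is the direction in which the jaws open and shut, and the axes are right-handed (so a half turn about y gives the same grasp; the last joint's range is limited). The gripper opens to 92 mm and grips with 3 to 60 N. Pads are 20 mm wide; open, the fingers measure 128 mm over their backs; the gripper's body (75 mm by 189 mm) begins 69 mm behind the grasp point.
Start: joints at [-1.451, 0.158, 1.597, -0, 1.386, -0.21], TCP at [0.186, -0.544, 0.215] pointing down, gripper open.
Joint ranges: [-2.91, 2.91], [-0.94, 2.29], [0.18, 2.7], [-1.29, 4.43], [0.17, 2.64], [-3, 3]. Speed limits (rad/s): [2.57, 2.57, 3.14, 3.14, 3.14, 3.14].

## Interface

Orientations are given as a unit quaternion [w, x, y, z].
In Python, from cell import readout, imaging, job, r gives the robot as it stands. The module is installed in compiled form; this text tells all that it offers.
- The arm moves only by the tool send_rows, never from a script. Its argument "series" is a list of rows, each a list of 7 numbers: the opening in per cent of the stroke, from 0 (shut) to 100 (fully open), then the shift along the tool's x, y, z in mm, then the turn, a rotation vector about the tool's x, y, z in rad. A call has 1 to 20 rows; each row is the pose to reach, as a shift and turn from the pose commanded when the call began, along the tool's axes at that moment; what a row does not reach only later rows make up. A row lasts 1/10 s, in which the tool goes at most 50 mm and 8.59 degrees, less where a joint would pass 70% of its speed; a pose out of reach is approached as far as the arm can. A call with a gripper value outside its range is refused whole. The fingers move at their own pace and stop on an object; the grip force is fixed at half the most. Time passes only in rows, so rows that repeat a pose let the fingers close. It gives the time, the measured TCP pose, the force and the opening at its end, in the units of the state.
- readout.state(): the state, without advancing time (a new reading comes with each control period).
- imaging.read_camera(name): name is "scene" or "top"; returns the picture (400x640x3 uint8, blue, green, red); there is no depth.
- imaging.camera_model(name): a dict with "camera_matrix" (3x3 intrinsics, pixels), "distortion" ([k1, k2, p1, p2, k3] as OpenCV has them; the pictures are not rectified), "R" (3x3) and "t" (3): a world point X has camera coordinates R X + t. Camera axes: x right, y down, z forward; pixel columns grow to the right and rows downward; lengths in m; the calibration is good to about 2 mm. A picture is of the moment at which its call begins. camera_model takes no time and is no camera call.
- job.finish_job(): hands the job in, once; it reports no verdict.
The state is a dict: "time": time; "joint_pos": joint angles; "joint_vel": joint speeds; "joint_efforts": joint torques, N m; "tool_pos": TCP position; "eef_rot": TCP orientation; "ft_force": force on the tool from outside, world axes, zero at the start; "moment": the same for the moment, N m; "width": opening from 0.0 (shut) to 1.0 (fully open).
Only numpy, scipy, OpenCV 4.12 (cv2) and the standard library are available. Lean on these libraries where they do the work, as an engineer would, in place of code of your own. Each camera call takes 0.05 s, during which the arm holds its last target. There are 200 camera calls.

## Task

Take the long round dowel from the rack and feed it endwise through the steel guide tube of the dowelling jig, entering at the flared end that faces the robot and keeping it straight, until its front end stands clearly out of the far end of the tube by about 4 cm. Let go and leave it lying through the tube; do not disturb the short dowel and the thicker square batten on the rack.

Things in the scene. Friction and masses are not known exactly. Their poses are not given: they have to be found in the camera images.
- dowel_mid (a point): Centre of the long round dowel, pale wood, diameter 18 mm, length 360 mm, 65 g, x along it; 41 mm above the bench, level in one of 3 parallel slots (80 mm apart) of a wooden rack. Grip at its middle from above: under it is only a floor board 8 mm high; the rack's bearers (24 mm wide, pegs up to 52 mm high) cross about 70 mm to either side (55 to 85).
- tube_mouth (a point): Centre of the fixed steel tube's mouth, 50 mm above the bench; x: level tube axis, the feed direction, away from the robot. Mouth flared, 52 mm inside, 60 outside, narrowing over 15 mm to a 30 mm bore (38 outside); far end open, 85 mm along x. Wooden base board 18 mm high, 120 wide, from 270 mm before the mouth to 170 past it; once let go, the dowel's tail sinks about 20 mm onto it.
- offcut_mid (a point): Centre of the short round dowel: same wood and diameter (18 mm), 190 mm long, in another slot of the rack; x along it. Not to be used.
- batten_mid (a point): Centre of the square batten: 28 x 28 mm, 360 mm long, pale wood, in another slot of the rack; x along it. Not to be used.

How it is judged:
By the outcome, as a careful person would: the job done as asked, in the order asked, and still so for the second after the job is handed in, with the robot touching nothing.
It also fails if it takes over 40 s, if anything falls off the work surface, if the arm or the gripper's body presses on something with over 40 N, if the wrist force passes 120 N, or if a joint passes its speed limit or range.

## Working session

There is one attempt and no reset: what is moved stays moved. The work goes in short steps, Python scripts to look and compute and a tool call to move; the robot and the scene stay as the last step left them, time stands still between calls to the robot, and variables do not carry over. Pictures are saved under pics/ and viewed, about 8 in all and at most 12, crops included, and the job is handed in when it is done.

Besides the shell and the picture viewer there is one more tool, called after ">>>" as name(argument=value, ...), one argument or row to a line, values as JSON. send_rows: Moves the arm, as the interface text tells. Its arguments: {"type":"object","properties":{"series":{"type":"array"}},"required":["series"]}

```bash
mkdir -p pics; python3 - <<'E'
from cell import readout, imaging, job, r
import cv2,numpy as np
s=readout.state();print(s);print(r.grip_point_offset)
for n in("scene","top"):
    im=imaging.read_camera(n);cv2.imwrite(f"pics/{n}0.png",im)
    m=imaging.camera_model(n);print(n,m)
E
```

```text
{'time': 0.0, 'joint_pos': array([-1.45106211e+00,  1.59024117e-01,  1.59823351e+00,  3.19885453e-06,
        1.38618500e+00, -2.10106127e-01]), 'joint_vel': array([ 0.00044714, -0.0014938 ,  0.00031431, -0.0015776 , -0.00039598,
       -0.00010037]), 'joint_efforts': array([-2.85833856e-03, -3.85566330e+01, -3.22114706e+01,  6.99300296e-02,
        3.77991039e-02, -1.35817868e-04]), 'tool_pos': array([ 0.18613937, -0.5433787 ,  0.21363229]), 'eef_rot': array([ 0.57578582, -0.5748185 ,  0.41156924, -0.41068862]), 'ft_force': array([-0.12750999,  1.38366222,  0.32431835]), 'moment': array([-0.02317874,  0.01241404, -0.03067654]), 'width': 1.0000803361693138}
0.0187
scene {'camera_matrix': array([[514.70092691,   0.        , 318.27659388],
       [  0.        , 514.70092691, 195.40128484],
       [  0.        ,   0.        ,   1.        ]]), 'distortion': array([0.04864597, 0.        , 0.        , 0.        , 0.        ]), 'R': array([[-8.29467849e-01,  5.58554201e-01, -5.40668971e-04],
       [ 3.97689936e-01,  5.89899886e-01, -7.02752331e-01],
       [-3.92206326e-01, -5.83125483e-01, -7.11434374e-01]]), 't': array([ 0.42549057, -0.24417283,  1.38446625])}
top {'camera_matrix': array([[361.23204339,   0.        , 322.53389545],
       [  0.        , 361.23204339, 200.63257652],
       [  0.        ,   0.        ,   1.        ]]), 'distortion': array([-0.02118268,  0.        ,  0.        ,  0.        ,  0.        ]), 'R': array([[ 0.02877483, -0.99954935,  0.0085498 ],
       [-0.98988127, -0.0296834 , -0.13875866],
       [ 0.13894991, -0.00447053, -0.99028932]]), 't': array([0.09998179, 0.60871796, 0.71490522])}
```

View pics/top0.png

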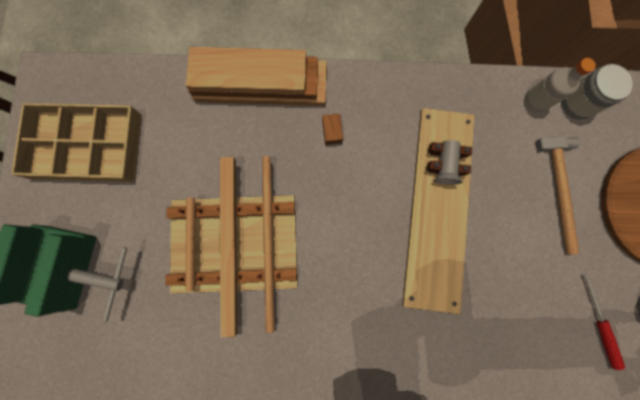

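View pics/scene0.png

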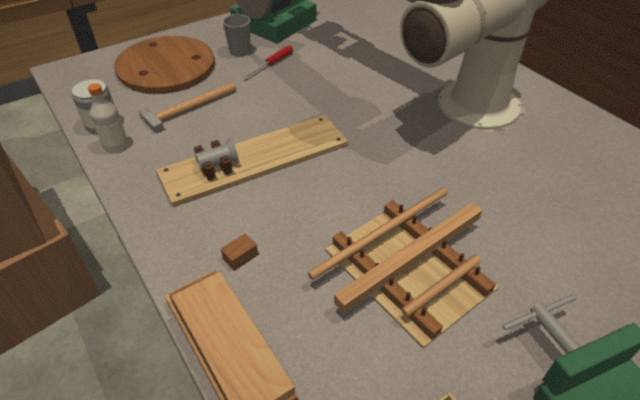

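Top view: the long dowel is at column ~267, rows 156–331, with the batten at ~228 and the offcut at ~191. The jig board's corners are about (423,110), (474,115), (461,311) and (405,305), and the tube runs from the mouth (448,182) to (453,142). Next I'll measure by masks.

```bash
cat > h.py <<'E'
import cv2,numpy as np
from cell import imaging
def ray(n,px):
    m=imaging.camera_model(n);u=cv2.undistortPoints(np.float64(px).reshape(-1,1,2),m["camera_matrix"],m["distortion"])[:,0]
    R,t=np.array(m["R"]),np.array(m["t"]);d=np.c_[u,np.ones(len(u))]@R
    return -R.T@t,d
def onplane(n,px,z):
    c,d=ray(n,px);return c+d*((z-c[2])/d[:,2])[:,None]
def proj(n,X):
    m=imaging.camera_model(n);return cv2.projectPoints(np.float64(X).reshape(-1,1,3),cv2.Rodrigues(np.array(m["R"]))[0],np.array(m["t"]),m["camera_matrix"],m["distortion"])[0][:,0]
E
python3 - <<'E'
from h import *
out=[]
for n in("top","scene"):
    im=cv2.imread(f"pics/{n}0.png");h=cv2.cvtColor(im,cv2.COLOR_BGR2HSV)
    m=cv2.inRange(h,(8,75,90),(25,255,255))
    cs,_=cv2.findContours(m,cv2.RETR_EXTERNAL,cv2.CHAIN_APPROX_NONE)
    for c in cs:
        if cv2.contourArea(c)<300: continue
        (x,y),s,a=cv2.minAreaRect(c);print(n,round(x),round(y),np.round(s,1),cv2.contourArea(c))
        P=onplane(n,c[:,0],0.018)[:,:2].astype(np.float32)*1000
        print("   z18",np.round(cv2.minAreaRect(P)[0]),np.round(cv2.boxPoints(cv2.minAreaRect(P))).tolist())
def crop(n,x,y,w,hh,k):
    return cv2.resize(cv2.imread(f"pics/{n}0.png")[y:y+hh,x:x+w],None,fx=k,fy=k,interpolation=cv2.INTER_CUBIC)
a=crop("top",400,100,80,100,4);b=crop("top",225,145,80,100,4);b2=crop("top",225,245,80,100,4)
c=crop("scene",180,130,80,60,4)
d=crop("scene",300,180,160,100,4)[:, :]
W=np.zeros((600,800,3),np.uint8)
a=cv2.resize(a,(260,325));b=cv2.resize(b,(260,325));b2=cv2.resize(b2,(260,325))
W[:325,:260]=a;W[:325,265:525]=b;W[:325,530:790]=b2
W[330:570,:320]=c;W[330:600,330:762]=cv2.resize(d,(432,270))
cv2.imwrite("pics/crops.png",W)
E
```

```text
top 199 247 [181.1  71.4] 7353.0
   z18 [506. 376.] [[310.0, 437.0], [321.0, 288.0], [703.0, 315.0], [692.0, 465.0]]
top 267 244 [178.1  59.1] 5937.0
   z18 [518. 234.] [[325.0, 282.0], [335.0, 157.0], [711.0, 186.0], [702.0, 310.0]]
top 566 201 [108.2  12.4] 1162.0
   z18 [ 626. -416.] [[507.0, -413.0], [510.0, -441.0], [745.0, -419.0], [743.0, -391.0]]
top 623 202 [110.  32.] 2496.5
   z18 [ 633. -547.] [[506.0, -572.0], [753.0, -596.0], [760.0, -522.0], [513.0, -499.0]]
top 332 127 [27.4 19.7] 487.0
   z18 [777. 101.] [[742.0, 119.0], [748.0, 75.0], [811.0, 84.0], [805.0, 127.0]]
top 440 211 [ 59.7 203.4] 11364.5
   z18 [ 604. -137.] [[377.0, -178.0], [818.0, -221.0], [830.0, -96.0], [389.0, -53.0]]
top 71 140 [119.9  75.1] 8112.0
   z18 [729. 680.] [[641.0, 808.0], [643.0, 552.0], [816.0, 553.0], [815.0, 809.0]]
top 257 72 [142.2  52.3] 5729.5
   z18 [901. 277.] [[831.0, 117.0], [959.0, 112.0], [970.0, 438.0], [843.0, 442.0]]
top 604 14 [28. 31.] 631.0
   z18 [1081. -544.] [[1042.0, -510.0], [1046.0, -582.0], [1120.0, -578.0], [1116.0, -506.0]]
top 513 33 [67.7 13.1] 601.5
   z18
[... 482 characters left out ...]
060. -271.] [[963.0, -432.0], [1078.0, -458.0], [1158.0, -110.0], [1043.0, -83.0]]
scene 253 158 [ 41.1 191.3] 6053.5
   z18 [ 604. -128.] [[377.0, -175.0], [817.0, -218.0], [830.0, -81.0], [390.0, -39.0]]
scene 195 101 [ 8.9 85.8] 632.0
   z18 [ 620. -412.] [[501.0, -401.0], [504.0, -441.0], [740.0, -423.0], [737.0, -383.0]]
scene 163 61 [ 51.4 100.1] 3947.0
   z18 [ 616. -651.] [[419.0, -616.0], [580.0, -847.0], [812.0, -686.0], [652.0, -454.0]]
scene 32 46 [54.3 86. ] 2649.5
   z18 [ 891. -921.] [[753.0, -1070.0], [962.0, -1111.0], [1030.0, -772.0], [821.0, -730.0]]
scene 162 8 [ 44.9 146.2] 3400.0
   z18 [ 509. -964.] [[267.0, -1114.0], [750.0, -1116.0], [751.0, -814.0], [268.0, -812.0]]
```

View pics/crops.png

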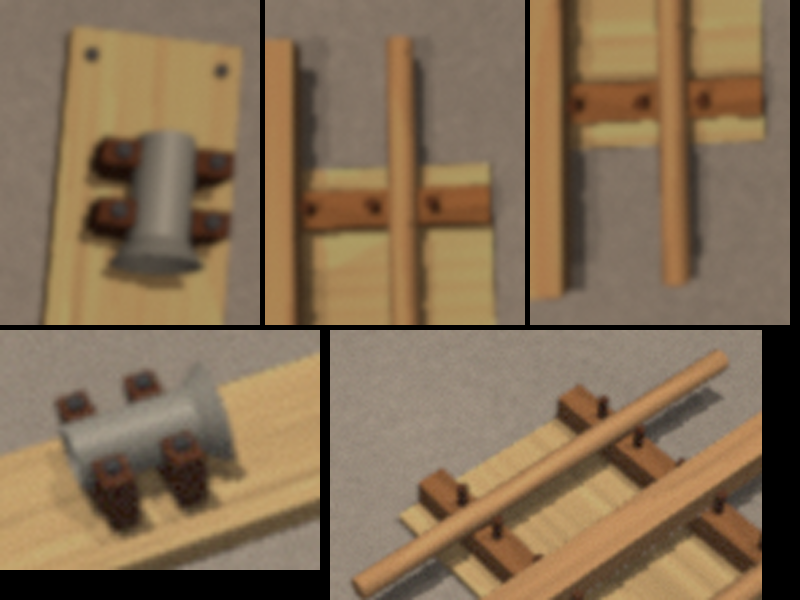

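The crops show the dowel's ends in the top view at about (266.5,156.7) and (270.5,332.7). The tube is held in clamps, flare towards the robot, mouth around (449,181). Now I'll refine by line fits.

```bash
python3 - <<'E'
from h import *
im=cv2.imread("pics/top0.png");h=cv2.cvtColor(im,cv2.COLOR_BGR2HSV)
S=h[...,1].astype(float)
def centers(rows,x0,x1,wood):
    o=[]
    for y in rows:
        s=S[y,x0:x1]; m=(s>95) if wood else (s<70)
        i=np.flatnonzero(m)
        if len(i)>2:o.append(((i[0]+i[-1])/2+x0,y,i[-1]-i[0]+1))
    return np.array(o)
d=centers(list(range(160,192,2))+list(range(296,328,2)),255,284,True);print("dowel w",d[:,2])
col=S[140:350,262:275].mean(1);  # ends
i=np.flatnonzero(S[140:350,265:272].max(1)>95);print("rows",i[0]+140,i[-1]+140)
p=np.polyfit(d[:,1],d[:,0],1);ends=[(np.polyval(p,y),y) for y in (i[0]+140-.5,i[-1]+140+.5)]
E=onplane("top",ends,0.041);print("dowel ends",E,np.linalg.norm(E[1]-E[0]),"mid",E.mean(0),"yaw",np.degrees(np.arctan2(*(E[0]-E[1])[[1,0]])))
t=centers(range(138,186,1),430,472,False)
for a in t:print(a,end='')
q=t[(t[:,1]>144)&(t[:,1]<170)];
P=onplane("top",t[:,:2],0.05);print(np.round(P*1000,1)[::3].tolist())
# scene dowel ends & mouth axis guess
ax=np.array([441,-43,0])/np.hypot(441,43)
c=np.array([.6033,-.1398,.05]); nb=c-ax*.22; mouth=nb+ax*.27; print("mouth from board",mouth)
sc=[((352+8-330)/2.7+300+0,(588-330)/2.7+180),((722-330)/2.7+300,(357-330)/2.7+180)]
print("scene dowel ends",onplane("scene",sc,0.041))
for n in("top","scene"):print(n,proj(n,[mouth,mouth+.085*ax]).round(1).tolist())
E
```

```text
dowel w [ 9.  9.  9.  9.  9.  9.  9.  9. 10.  8. 10.  9.  9.  9.  9.  9.  9.  9.
  9.  9.  9.  9.  9. 10. 10. 10. 10. 10. 10. 10. 10. 10.]
rows 156 332
dowel ends [[0.69927738 0.24128789 0.041     ]
 [0.33630058 0.21566093 0.041     ]] 0.36388033643586326 mid [0.51778898 0.22847441 0.041     ] yaw 4.038506551596084
[450.5 141.   10. ][450.5 142.   14. ][451. 143.  15.][451. 144.  15.][448. 145.  23.][448. 146.  23.][448. 147.  23.][455.5 148.   24. ][456. 149.  25.][455.5 150.   24. ][451. 151.  17.][450.5 152.   18. ][450. 153.  19.][450. 154.  19.][450. 155.  19.][450. 156.  19.][450. 157.  19.][449.5 158.   18. ][449.5 159.   18. ][450. 160.  17.][449.5 161.   16. ][450. 162.  15.][446.5 163.   22. ][446. 164.  23.][446.5 165.   24. ][450. 166.  17.][454. 167.  25.][454. 168.  25.][454. 169.  25.][456. 170.  31.][455.5 171.   32. ][455. 172.  33.][455. 173.  33.][448.5 174.   20. ][448. 175.  21.][448. 176.  21.][447.5 177.   22. ][454. 178.  35.][453.5 179.   36. ][453. 180.  37.][453.5 181.   36. ][454.5 182.   34. ][457. 183.  29.][[741.2, -151.7, 50.0], [734.6, -152.6, 50.0], [727.7, -146.0, 50.0], [721.7, -161.9, 50.0], [714.7, -150.0, 50.0], [708.1, -149.8, 50.0], [701.5, -148.6, 50.0], [695.1, -149.5, 50.0], [688.3, -141.9, 50.0], [682.3, -157.8, 50.0], [675.9, -160.8, 50.0], [669.0, -145.8, 50.0], [662.5, -143.5, 50.0], [656.4, -155.1, 50.0], [650.2, -163.4, 50.0]]
mouth from board [ 0.653064   -0.14465227  0.05      ]
scene dowel ends [[0.69291954 0.24383772 0.041     ]
 [0.33445729 0.21782711 0.041     ]]
top [[448.1, 181.4], [451.1, 142.6]]
scene [[232.0, 149.4], [196.1, 161.2]]
```

```bash
cat >> h.py <<'E'
from scipy.spatial.transform import Rotation as Ro
from cell import readout
def rot(): 
    q=readout.state()["eef_rot"];return Ro.from_quat([q[1],q[2],q[3],q[0]])
def go(grasp,yaw,flip=1):
    """grasp point (m), dowel yaw (deg); tool y down, jaws (x) across dowel -> row numbers mm, rotvec"""
    s=readout.state();R=rot();a=np.radians(yaw)
    x=flip*np.array([-np.sin(a),np.cos(a),0]);y=np.array([0,0,-1.]);T=Ro.from_matrix(np.c_[x,y,np.cross(x,y)])
    p=np.array(grasp)+[0,0,-.0187]
    print("t",round(s["time"],2),"tcp",s["tool_pos"].round(4),"w",round(s["width"],3),"F",s["ft_force"].round(1),"q",s["joint_pos"].round(2))
    print("shift",(R.inv().apply(p-s["tool_pos"])*1000).round(1),"turn",(R.inv()*T).as_rotvec().round(4))
E
python3 - <<'E'
from h import *
print(rot().as_matrix().round(3))
for f in(1,-1):go([.516,.2295,.15],4.1,f)
E
```

```text
[[ 0.324 -0.     0.946]
 [-0.946  0.002  0.324]
 [-0.002 -1.     0.   ]]
t 0.1 tcp [ 0.1861 -0.5435  0.2137] w 0.999 F [-1.2  0.4 -0.3] q [-1.45  0.16  1.6  -0.    1.39 -0.21]
shift [-624.3   83.6  562.4] turn [-2.4000e-03 -2.8833e+00  2.0000e-04]
t 0.1 tcp [ 0.1861 -0.5435  0.2137] w 0.999 F [-1.2  0.4 -0.3] q [-1.45  0.16  1.6  -0.    1.39 -0.21]
shift [-624.3   83.6  562.4] turn [-1.000e-04  2.583e-01 -1.700e-03]
```

>>> send_rows(
  series=[
    [45,-624,84,562,0,0.258,0],
    [45,-624,84,562,0,0.258,0],
    [45,-624,84,562,0,0.258,0],
    [45,-624,84,562,0,0.258,0],
    [45,-624,84,562,0,0.258,0],
    [45,-624,84,562,0,0.258,0],
    [45,-624,84,562,0,0.258,0],
    [45,-624,84,562,0,0.258,0],
    [45,-624,84,562,0,0.258,0],
    [45,-624,84,562,0,0.258,0],
    [45,-624,84,562,0,0.258,0],
    [45,-624,84,562,0,0.258,0],
    [45,-624,84,562,0,0.258,0],
    [45,-624,84,562,0,0.258,0],
    [45,-624,84,562,0,0.258,0],
    [45,-624,84,562,0,0.258,0],
    [45,-624,84,562,0,0.258,0],
    [45,-624,84,562,0,0.258,0],
    [45,-624,84,562,0,0.258,0],
    [45,-624,84,562,0,0.258,0],
  ],
)

```text
time: 2.1
tool_pos: [0.5154, 0.2275, 0.1304]
eef_rot: [-0.517, 0.518, -0.482, 0.482]
ft_force: [-0.0, 0.0, 0.1]
width: 0.449
```

```bash
python3 - <<'E'
from h import *
go([.516,.2295,.15],4.1,-1)
E
```

```text
t 2.1 tcp [0.5154 0.2275 0.1304] w 0.449 F [-0.   0.   0.1] q [ 0.2   0.21  1.71 -0.    1.22  1.7 ]
shift [-2.  -0.9  0.7] turn [ 0.0007 -0.0004  0.0004]
```

>>> send_rows(
  series=[
    [45,-2,40,1,0,0,0],
    [45,-2,80,1,0,0,0],
    [45,-2,98,1,0,0,0],
    [45,-2,108,1,0,0,0],
    [45,-2,108,1,0,0,0],
    [45,-2,108,1,0,0,0],
  ],
)

```text
time: 2.7
tool_pos: [0.5178, 0.2301, 0.0241]
eef_rot: [0.518, -0.517, 0.481, -0.482]
ft_force: [-0.1, 0.0, 0.4]
width: 0.449
```

```bash
python3 - <<'E'
from h import *
go([.516,.2295,.041],4.1,-1)
a=imaging.read_camera("scene")[150:310,280:480]
b=imaging.read_camera("top")[140:340,180:340]
W=np.zeros((600,800,3),np.uint8)
W[:320,:400]=cv2.resize(a,(400,320));W[:500,400:800]=cv2.resize(b,(400,500))
cv2.imwrite("pics/g1.png",W)
E
```

```text
t 2.7 tcp [0.5178 0.2301 0.0241] w 0.449 F [-0.1  0.   0.4] q [ 0.21  0.36  1.76 -0.    1.02  1.7 ]
shift [ 0.5  1.8 -1.8] turn [-0.0023 -0.0005 -0.0003]
```

View pics/g1.png

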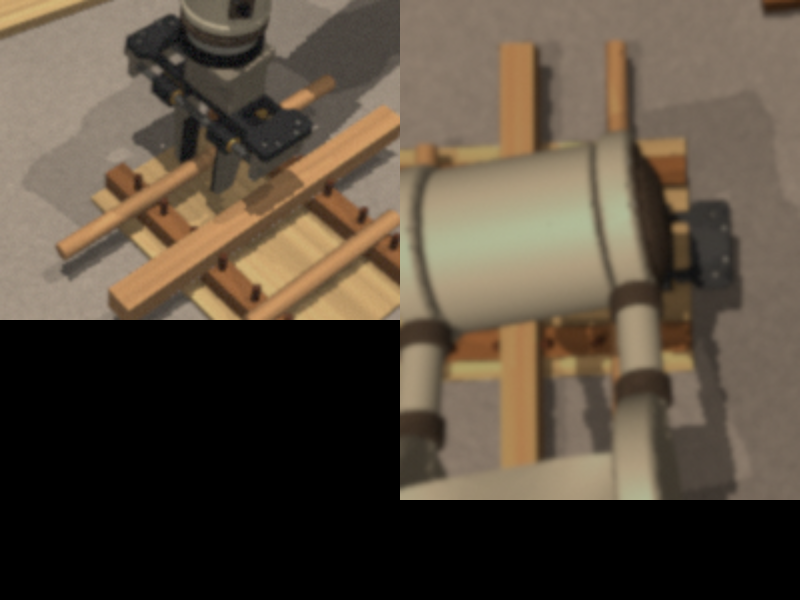

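The fingers straddle the dowel midway between the bearers, with one finger in the gap to the batten. Next: close, then lift.

>>> send_rows(
  series=[
    [45,0,1,0,0,0,0],
    [0,0,1,0,0,0,0],
    [0,0,1,0,0,0,0],
    [0,0,1,0,0,0,0],
    [0,0,1,0,0,0,0],
    [0,0,1,0,0,0,0],
    [0,0,1,0,0,0,0],
    [0,0,1,0,0,0,0],
  ],
)

```text
time: 3.6
tool_pos: [0.5167, 0.2305, 0.0217]
eef_rot: [0.518, -0.518, 0.482, -0.482]
ft_force: [0.2, -0.2, 2.3]
width: 0.184
```

```bash
python3 - <<'E'
from h import *
go([.516,.2295,.041],4.1,-1)
E
```

```text
t 3.6 tcp [0.5167 0.2305 0.0217] w 0.184 F [ 0.2 -0.2  2.3] q [0.21 0.36 1.76 0.   1.01 1.7 ]
shift [ 0.9 -0.6 -0.8] turn [-0.0001  0.0003 -0.    ]
```

>>> send_rows(
  series=[
    [0,0,-15,0,0,0,0],
    [0,0,-40,0,0,0,0],
    [0,0,-70,0,0,0,0],
    [0,0,-95,0,0,0,0],
    [0,0,-105,0,0,0,0],
    [0,0,-105,0,0,0,0],
    [0,0,-105,0,0,0,0],
  ],
)

```text
time: 4.3
tool_pos: [0.516, 0.2303, 0.1256]
eef_rot: [-0.517, 0.518, -0.482, 0.481]
ft_force: [-0.9, 0.5, -0.7]
width: 0.189
```

```bash
python3 - <<'E'
from h import *
ax=np.array([441,-43,0])/np.hypot(441,43);m=np.array([.6531,-.1447,.05])
go(m-.22*ax+[0,0,.07],-5.57,-1)
E
```

```text
t 4.3 tcp [0.516  0.2303 0.1256] w 0.189 F [-0.9  0.5 -0.7] q [ 0.21  0.22  1.71 -0.    1.21  1.7 ]
shift [ 346.8   24.6 -107. ] turn [0.0015 0.169  0.0003]
```

>>> send_rows(
  series=[
    [0,10,0,-3,0,0.005,0],
    [0,30,0,-9,0,0.014,0],
    [0,60,0,-18,0,0.028,0],
    [0,90,0,-28,0,0.044,0],
    [0,120,0,-37,0,0.058,0],
    [0,150,0,-46,0,0.073,0],
    [0,180,0,-56,0,0.088,0],
    [0,210,0,-65,0,0.102,0],
    [0,240,0,-74,0,0.117,0],
    [0,270,0,-83,0,0.131,0],
    [0,300,5,-93,0,0.146,0],
    [0,325,12,-100,0,0.158,0],
    [0,340,20,-105,0,0.165,0],
    [0,347,25,-107,0,0.169,0],
    [0,347,25,-107,0,0.169,0],
    [0,347,25,-107,0,0.169,0],
    [0,347,25,-107,0,0.169,0],
    [0,347,25,-107,0,0.169,0],
  ],
)

```text
time: 6.1
tool_pos: [0.4352, -0.1228, 0.1019]
eef_rot: [-0.476, 0.475, -0.523, 0.524]
ft_force: [0.3, 0.6, -0.6]
width: 0.187
```

```bash
python3 - <<'E'
from h import *
ax=np.array([441,-43,0])/np.hypot(441,43);m=np.array([.6531,-.1447,.05])
go(m-.22*ax,-5.57,-1)
a=imaging.read_camera("scene");b=imaging.read_camera("top")
cv2.imwrite("pics/s2.png",a);cv2.imwrite("pics/t2.png",b)
W=np.zeros((600,800,3),np.uint8)
W[:400,:400]=cv2.resize(a[60:220,160:320],(400,400));W[:500,400:800]=cv2.resize(b[130:330,370:530],(400,500))
cv2.imwrite("pics/g2.png",W)
E
```

```text
t 6.1 tcp [ 0.4352 -0.1228  0.1019] w 0.187 F [ 0.3  0.6 -0.6] q [-0.54 -0.04  2.04  0.    1.14  1.12]
shift [ 0.6 70.6 -1. ] turn [-0.0005  0.0012  0.0001]
```

View pics/g2.png

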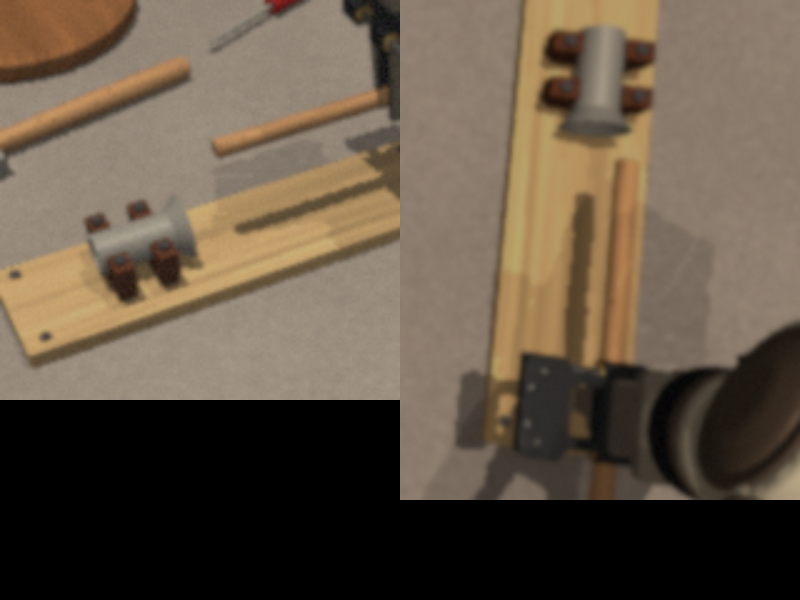

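The dowel is held level and aligned at about 0.12 m, with its tip short of the mouth. Next I'll lower it to tube height and check the front segment by triangulating the tip.

>>> send_rows(
  series=[
    [0,0,20,-1,0,0,0],
    [0,0,45,-1,0,0,0],
    [0,0,62,-1,0,0,0],
    [0,0,70,-1,0,0,0],
    [0,0,70,-1,0,0,0],
    [0,0,70,-1,0,0,0],
    [0,0,70,-1,0,0,0],
  ],
)

```text
time: 6.9
tool_pos: [0.4348, -0.1238, 0.0327]
eef_rot: [-0.475, 0.475, -0.523, 0.524]
ft_force: [-1.0, -0.8, -0.8]
width: 0.183
```

```bash
python3 - <<'E'
from h import *
ax=np.array([441,-43,0])/np.hypot(441,43);m=np.array([.6531,-.1447,.05])
go(m-.22*ax,-5.57,-1)
a=imaging.read_camera("scene");b=imaging.read_camera("top")
cv2.imwrite("pics/s3.png",a);cv2.imwrite("pics/t3.png",b)
for n in("scene","top"):print(n,"expected tip, 100mm behind tip, mouth",proj(n,[m-.04*ax,m-.14*ax,m]).round(1).tolist())
W=np.zeros((600,800,3),np.uint8)
W[:400,:400]=cv2.resize(a[110:190,200:280],(400,400),interpolation=2);W[:600,400:800]=cv2.resize(b[150:270,410:490],(400,600),interpolation=2)
cv2.imwrite("pics/g3.png",W)
E
```

```text
t 6.9 tcp [ 0.4348 -0.1238  0.0327] w 0.183 F [-1.  -0.8 -0.8] q [-0.55  0.08  2.08  0.    0.98  1.12]
shift [-0.4  1.4 -0.7] turn [-0.0021  0.0001  0.001 ]
scene expected tip, 100mm behind tip, mouth [[248.2, 144.1], [287.2, 131.3], [231.9, 149.4]]
top expected tip, 100mm behind tip, mouth [[446.7, 200.1], [442.8, 248.1], [448.1, 181.4]]
```

View pics/g3.png

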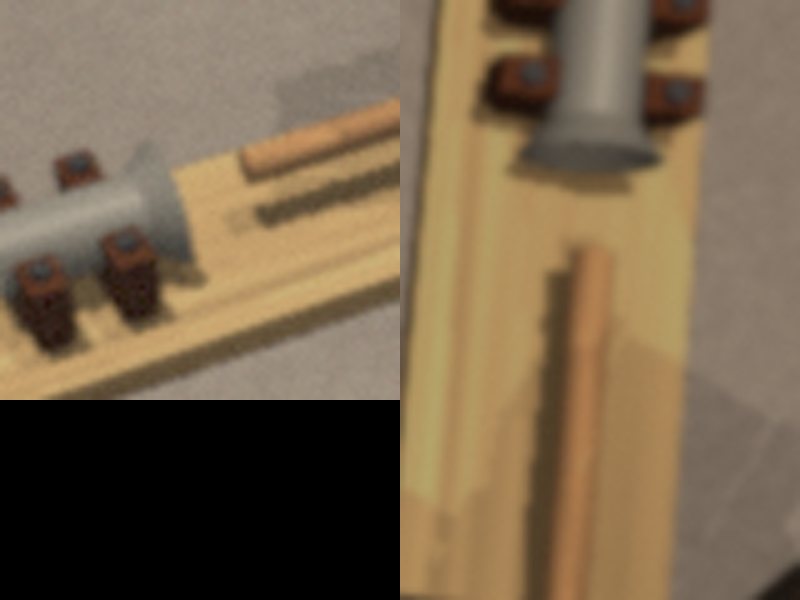

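```bash
cat > axis.py <<'E'
from h import *
def line(n,im,win,bymask):
    x0,y0,x1,y1=win;hsv=cv2.cvtColor(im,cv2.COLOR_BGR2HSV)[y0:y1,x0:x1]
    m=((hsv[...,0]<=bymask)&(hsv[...,1]>85)).astype(np.uint8)
    k,l,st,_=cv2.connectedComponentsWithStats(m);j=1+np.argmax(st[1:,4]);q=np.argwhere(l==j)[:,::-1]+[x0,y0]
    vx,vy,cx,cy=cv2.fitLine(q.astype(np.float32),cv2.DIST_L2,0,.01,.01).ravel()
    s=(q-[cx,cy])@[vx,vy];print(n,"area",len(q),"len",np.ptp(s).round(1),"bbox",q.min(0),q.max(0))
    return (cx,cy),(vx,vy),s
E
python3 - <<'E'
from axis import *
ims={n:cv2.imread(f"pics/{n[0]}3.png") for n in("scene","top")}
for n,pts in (("top",[(447,215),(438,215),(455,215)]),("scene",[(262,139),(262,147),(255,150)])):
    h=cv2.cvtColor(ims[n],cv2.COLOR_BGR2HSV);print([h[y,x].tolist() for x,y in pts])
N=[]
for n,w in(("top",(430,192,460,250)),("scene",(246,120,290,150))):
    for hue in(14,15,16):
        c,v,s=line(n,ims[n],w,hue)
        print(hue,np.round(c,1),np.round(v,3))
E
```

```text
[[15, 140, 175], [17, 129, 127], [18, 123, 174]]
[[15, 131, 166], [17, 110, 164], [17, 114, 123]]
top area 232 len 48.2 bbox [441 201] [449 249]
14 [445.2 227.5] [ 0.047 -0.999]
top area 438 len 50.4 bbox [440 199] [451 249]
15 [445.9 224.9] [ 0.078 -0.997]
top area 539 len 50.6 bbox [438 199] [452 249]
16 [445.7 224.7] [ 0.071 -0.997]
scene area 57 len 16.2 bbox [266 129] [282 139]
14 [273.3 134.4] [ 0.963 -0.268]
scene area 267 len 43.0 bbox [248 126] [289 145]
15 [269.7 135.6] [ 0.949 -0.314]
scene area 324 len 44.3 bbox [248 126] [289 145]
16 [269.2 136. ] [ 0.948 -0.317]
```

```bash
cat >> axis.py <<'E'
ax=np.array([441,-43,0])/np.hypot(441,43);lat=np.array([-ax[1],ax[0],0]);m=np.array([.6531,-.1447,.05])
def solve(Lt,Ls):
    "3D axis as intersection of the two image-line planes -> lateral (left+), height offset from tube axis at distances along ax"
    Pn=[]
    for n,(c,v) in(("top",Lt),("scene",Ls)):
        c,v=np.array(c),np.array(v);o,d=ray(n,[c-20*v,c+20*v]);nn=np.cross(d[0],d[1]);nn/=np.linalg.norm(nn);Pn.append((nn,nn@o))
    for a in(-.14,-.09,-.04,0):
        X0=m+a*ax;A=np.array([[nn@lat,nn[2]] for nn,_ in Pn]);b=[k-nn@X0 for nn,k in Pn]
        print(a,"lat,z mm",(np.linalg.solve(A,b)*1000).round(1))
E
python3 - <<'E'
from axis import *
solve(((445.9,224.9),(.078,-.997)),((269.7,135.6),(.949,-.314)))
solve(((445.7,224.7),(.071,-.997)),((269.2,136.),(.948,-.317)))
# tube axis in the top view at z=50: gray columns of plain tube rows 153-160 -> centre
P=onplane("top",[(450.0,154),(449.6,160),(450,157)],.05);print([( (p-m)@ax*1000, (p-m)@lat*1000) for p in P])
go(m-.22*ax,-5.57,-1)
E
```

```text
-0.14 lat,z mm [-1.5  2.9]
-0.09 lat,z mm [-1.5  2.8]
-0.04 lat,z mm [-1.5  2.7]
0 lat,z mm [-1.5  2.5]
-0.14 lat,z mm [-1.6  2.3]
-0.09 lat,z mm [-1.2  2.4]
-0.04 lat,z mm [-0.8  2.4]
0 lat,z mm [-0.5  2.4]
[(np.float64(59.63029657648245), np.float64(0.5547056474720004)), (np.float64(46.453072186307594), np.float64(0.4209149289490686)), (np.float64(53.08879654845894), np.float64(0.0637437227868209))]
t 7.0 tcp [ 0.4346 -0.1236  0.0325] w 0.185 F [ 0.8  0.1 -0.5] q [-0.55  0.08  2.08  0.    0.98  1.12]
shift [-0.2  1.2 -0.5] turn [-0.0017  0.0001  0.0008]
```

Triangulation puts the dowel parallel to the tube, about 1.3 mm to the right and 2 mm high. I'll correct that and feed partway.

>>> send_rows(
  series=[
    [0,-1,2,0,0,0,0],
    [0,-1,2,0,0,0,0],
    [0,-1,2,10,0,0,0],
    [0,-1,2,20,0,0,0],
    [0,-1,2,30,0,0,0],
    [0,-1,2,40,0,0,0],
    [0,-1,2,50,0,0,0],
    [0,-1,2,60,0,0,0],
    [0,-1,2,70,0,0,0],
    [0,-1,2,75,0,0,0],
    [0,-1,2,75,0,0,0],
    [0,-1,2,75,0,0,0],
  ],
)

```text
time: 8.2
tool_pos: [0.5083, -0.1294, 0.0294]
eef_rot: [0.475, -0.475, 0.524, -0.523]
ft_force: [-0.8, -0.2, -1.1]
width: 0.186
```

```bash
python3 - <<'E'
from axis import *
go(m-.055*ax,-5.57,-1)
a=imaging.read_camera("scene");b=imaging.read_camera("top")
cv2.imwrite("pics/s4.png",a);cv2.imwrite("pics/t4.png",b)
c1=line("top",b,(430,188,462,225),15);c2=line("scene",a,(236,125,275,150),15)
solve(c1[:2],c2[:2])
E
```

```text
t 8.2 tcp [ 0.5083 -0.1294  0.0294] w 0.186 F [-0.8 -0.2 -1.1] q [-0.48  0.26  1.88 -0.    1.    1.19]
shift [ 1.2 -1.9 90.6] turn [ 0.0006  0.0001 -0.0002]
top area 322 len 36.8 bbox [440 188] [452 224]
scene area 236 len 41.1 bbox [236 133] [274 149]
-0.14 lat,z mm [ 0.5 -1.1]
-0.09 lat,z mm [-0.1 -1.3]
-0.04 lat,z mm [-0.6 -1.5]
0 lat,z mm [-1.  -1.6]
```

The force is near zero and the tip is inside. I'll correct 1.5 mm upwards and feed the remaining 91 mm.

>>> send_rows(
  series=[
    [0,0,-1.5,5,0,0,0],
    [0,0,-1.5,15,0,0,0],
    [0,0,-1.5,25,0,0,0],
    [0,0,-1.5,35,0,0,0],
    [0,0,-1.5,45,0,0,0],
    [0,0,-1.5,55,0,0,0],
    [0,0,-1.5,65,0,0,0],
    [0,0,-1.5,75,0,0,0],
    [0,0,-1.5,85,0,0,0],
    [0,0,-1.5,91,0,0,0],
    [0,0,-1.5,91,0,0,0],
    [0,0,-1.5,91,0,0,0],
    [0,0,-1.5,91,0,0,0],
  ],
)

```text
time: 9.6
tool_pos: [0.5987, -0.1382, 0.0309]
eef_rot: [0.475, -0.475, 0.524, -0.523]
ft_force: [0.0, 0.2, 0.9]
width: 0.185
```

```bash
python3 - <<'E'
from axis import *
go(m-.055*ax,-5.57,-1)
a=imaging.read_camera("scene");b=imaging.read_camera("top")
for n in("scene","top"):print(n,"exp tip, far end",proj(n,[m+.125*ax,m+.085*ax]).round(1).tolist())
W=np.zeros((600,800,3),np.uint8)
W[:400,:400]=cv2.resize(a[110:190,160:240],(400,400),interpolation=2);W[:400,400:800]=cv2.resize(b[110:190,410:490],(400,400),interpolation=2)
cv2.imwrite("pics/g5.png",W)
E
```

```text
t 9.6 tcp [ 0.5987 -0.1382  0.0309] w 0.185 F [0.  0.2 0.9] q [-0.42  0.46  1.61 -0.    1.07  1.24]
shift [ 1.2 -0.4 -0.2] turn [ 0.0007 -0.0001 -0.0002]
scene exp tip, far end [[178.6, 166.9], [196.1, 161.2]]
top exp tip, far end [[452.5, 124.8], [451.1, 142.6]]
```

View pics/g5.png

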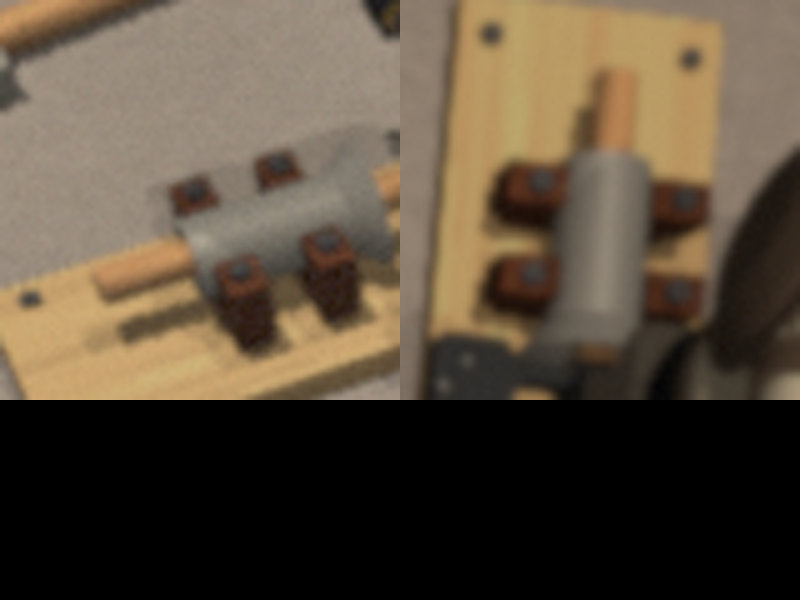

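The tip stands about 41–42 mm out of the far end (top view row 123.6, against 124.8 expected for 40 mm). Next: release and go straight up.

>>> send_rows(
  series=[
    [24,0,0,0,0,0,0],
    [30,0,0,0,0,0,0],
    [45,0,0,0,0,0,0],
    [45,0,0,0,0,0,0],
    [45,0,0,0,0,0,0],
    [45,0,0,0,0,0,0],
    [45,0,0,0,0,0,0],
    [45,0,-15,0,0,0,0],
    [45,0,-40,0,0,0,0],
    [45,0,-80,0,0,0,0],
    [45,0,-120,-20,0,0,0],
    [45,0,-160,-60,0,0,0],
    [45,0,-180,-110,0,0,0],
    [45,0,-180,-150,0,0,0],
    [45,0,-180,-180,0,0,0],
    [45,0,-180,-180,0,0,0],
    [45,0,-180,-180,0,0,0],
    [45,0,-180,-180,0,0,0],
    [45,0,-180,-180,0,0,0],
  ],
)

```text
time: 11.6
tool_pos: [0.4209, -0.1211, 0.2113]
eef_rot: [-0.475, 0.475, -0.524, 0.524]
ft_force: [1.1, 0.8, 0.2]
width: 0.448
```

```bash
python3 - <<'E'
from axis import *
go(m-.055*ax,-5.57,-1)
a=imaging.read_camera("scene");b=imaging.read_camera("top")
W=np.zeros((600,800,3),np.uint8)
W[:400,:]=cv2.resize(a[110:350,100:500],(800,400))[:, :]
W[400:600,:320]=cv2.resize(b[100:340,150:490],(320,200));W[400:600,330:730]=cv2.resize(b[110:190,400:560],(400,200),interpolation=2)
cv2.imwrite("pics/g6.png",W)
E
```

```text
t 11.6 tcp [ 0.4209 -0.1211  0.2113] w 0.448 F [1.1 0.8 0.2] q [-0.56 -0.21  1.96  0.    1.39  1.11]
shift [  1.  180.1 178.4] turn [-0.0002  0.0005 -0.    ]
```

View pics/g6.png

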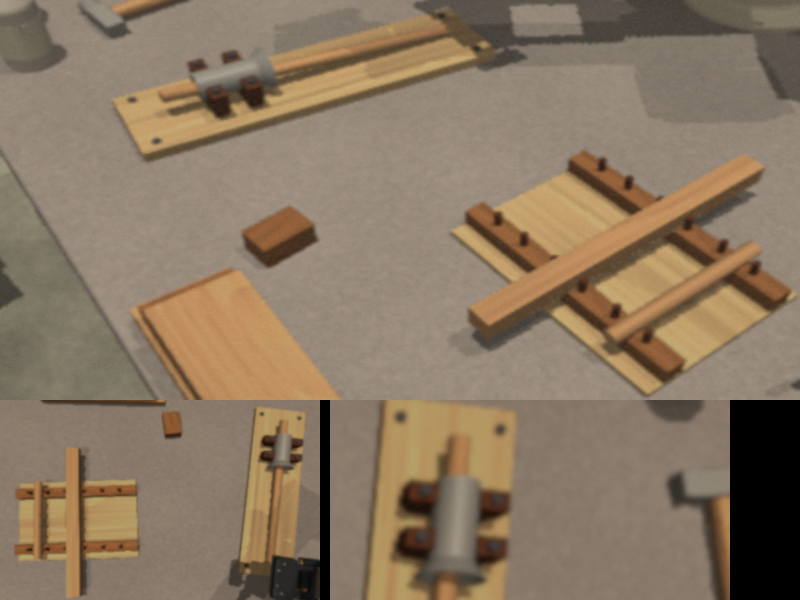

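The dowel lies through the tube with its tail on the board. The tip is at top-view row ~124.4, about 40 mm out, and the batten and offcut are where they were.

```bash
python3 -c "
from cell import job
print(job.finish_job())"
```

```text
the job is handed in; nothing more can be done
None
```

I gripped the long dowel at its middle, lifted it off the rack and lined it up with the tube. I then fed it straight in through the flared end, let go and moved the arm clear. I handed the job in at about 11.7 s of the 40 s allowed.

- **Result:** The last pictures show the dowel lying through the tube with its tail down on the board. Its front end stands about 40 mm out of the far end (41–42 mm before I let go). The batten and short dowel look unmoved on the rack.
- **Forces:** At the end of each move the wrist force was about 2 N or less, so I saw no sign of jamming while feeding.
- **Disagreements:** At the first alignment check the cameras put the dowel about 2.5 mm too high, while the arm's own reading said about 1.3 mm. I lowered it 2 mm, which left it about 1.5 mm low partway in, so I raised it 1.5 mm. A sideways difference of about 1 mm between camera and arm remained, well within the 6 mm clearance in the bore.

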